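# Unclip a track rod and lay it in the inspection cradle

## Task

Snap the steel track rod forward out of the rack's two spring clips and lay it gently, not dropping it, in both V-rests of the inspection cradle, centred along it. The rack is held only by magnets and must not be dragged from its place, so free the rod one end at a time; the cradle's height changes from day to day, so feel for it. Leave everything else where it is.

Things in the scene. Friction and masses are not known exactly. Their poses are not given: they have to be found in the camera images.
- rod_mid (a point): the track rod: plain round steel bar, 20 mm diameter, 300 mm long (last 8 mm at each end a thinner stub), 0.25 to 0.49 kg, balanced about this point at its middle on its axis; y runs along the bar. At the start it lies level in both clips of the rack, its axis 106 mm above the bench
- rod: the same track rod, same origin and axes as rod_mid
- clip_a (a point): centre of the first of two sprung C-clips, where the rod's axis lies when clipped in; y along the rod, from clip b to clip a (160 mm apart); x to the back, the mouth opens to -x; z up. 14 mm wide along y. The rod snaps free once pulled about 10 mm to -x (about 12 N for one clip) and is clear at 22 mm
- clip_b (a point): the same for the second clip, 160 mm from clip a along -y. Behind each clip stands a 20 mm wide post, 11 to 27 mm behind this point, its top 18 mm above it. Between and beyond the clips nothing is near the rod
- step_a (a point): a 20 mm wide step in front of each clip catches a rod that comes out: this point is the rod's axis lying on clip a's step, 27 mm in front of the clip's centre and 1.5 mm lower. The step's floor is 10 mm below this point; a front edge 5 mm higher than the floor, 15 mm in front of this point, stops the rod there
- rack: the clip rack: grey rail 210 mm long with two posts, on a steel sheet; origin under it between the clips, axes as the clips. Only magnets hold it: it slips along its x when pushed or pulled with more than about 17 N. Pulling the rod from both clips at once exceeds that, freeing one end (grasped beyond its clip) and then the other does not
- cradle_top (a point): inspection cradle: centre of the top of its base plate (120 x 200 mm, top 14 mm above the bench). The rod belongs right above, level along y, in both V-rests (16 mm wide, 60 mm to either side along y, open upwards)
- cradle: the cradle; origin under its base plate's centre, axes as cradle_top. A stem carries a 30 x 150 mm cross bar with the V-rests, clamped at a height that differs each time and is not measured: the axis of a rod lying in the Vs is 68 to 115 mm above cradle_top. The Vs' arms reach up to 8 mm above that axis and 26 mm to each side
- socket: plain steel socket, 24 mm diameter, 30 mm tall, standing on the steel sheet behind the rack; origin at the centre of its underside; to be left alone
- nut: dark steel wheel nut, 30 mm diameter, 16 mm tall, lying on the cradle's base plate; origin at the centre of its underside; to be left alone
- wrench: steel wrench lying on the bench at the left; origin at the centre of its underside; to be left alone
- spring: yellow coil spring, 102 mm diameter, 140 mm tall, standing at the back; origin at the centre of its underside; to be left alone
- spring_short: short red coil spring, 78 mm diameter, 110 mm tall, standing at the back; origin at the centre of its underside; to be left alone
- oil: grey oil bottle, 72 mm diameter, 170 mm tall, standing at the back; origin at the centre of its underside; to be left alone
- bearing: steel wheel bearing, 70 mm diameter, 34 mm tall, lying at the right; origin at the centre of its underside; to be left alone
Things that resemble listed ones, but are neither listed nor needed, are in the scene too. Leave any red look-alike of the cradle alone.

How it is judged:
By the outcome, as a careful person would: the job done as asked, in the order asked, and still so for the second after the job is handed in, with the robot touching nothing.
It also fails if it takes over 64 s, if anything falls off the work surface, if the arm or the gripper's body presses on something with over 40 N, if the wrist force passes 120 N, or if a joint passes its speed limit or range.

## Robot

A 6-joint arm with a two-finger parallel gripper is mounted at the origin on the work surface. World frame = base frame: x ahead of the robot, y to its left, z up, the work surface at z = 0. Lengths are in m, angles in rad, forces in N, time in s.
With the tool pointing down it reaches from about 0.375 to 0.9 m from the base axis. Payload 3.1 kg.
Tool frame: the origin (TCP) lies between the finger pads; the fingertips stand robot.tip_extent ahead of it and the grasp point (between the pads) lies 3 mm ahead of it (robot.tip_extent is the distance from the TCP to the fingertips, in m); z points along the fingers, x is the direction in which the jaws open and shut, and the axes are right-handed (so a half turn about z gives the same grasp; the last joint's range is limited). The gripper opens to 87 mm and grips with 3 to 60 N. Pads are 19 mm wide; open, the fingers measure 117 mm over their backs; the gripper's body (75 mm by 190 mm) begins 51 mm behind the grasp point.
Start: joints at [0.945, 0.527, 1.433, -0, 1.181, -0.178], TCP at [0.271, 0.563, 0.245] pointing down, gripper open.
Joint ranges: [-3.08, 3.08], [-0.75, 2.2], [0.22, 2.44], [-1.43, 4.57], [0, 2.65], [-2.85, 2.85]. Speed limits (rad/s): [2.79, 2.79, 3.14, 3.14, 3.14, 3.14].

## Interface

Orientations are given as a unit quaternion [x, y, z, w].
In Python, from rig import robot, cams gives the robot as it stands.
- The arm moves only by the tool carry_out, never from a script. Its argument "steps" is a list of rows, each a list of 3 entries, a list of its own where there are three numbers: the shift along the world's x, y, z in cm, then the turn about the world's z in degrees, then the closure, from 0 (fully open) to 1 (shut). In form: [[[dx, dy, dz], spin, fingers], ...]. A call has 1 to 10 rows; each row shifts and turns the pose as measured when the row begins; what a row does not reach is not made up. A row lasts 1/10 s, in which the tool goes at most 50 mm and 8.59 degrees, less where a joint would pass 70% of its speed; a pose out of reach is approached as far as the arm can. A call with a gripper value outside its range is refused whole. The fingers move at their own pace and stop on an object; "squeeze" is the grip in N (left out, the last holds). Time passes only in rows, so rows that do not move let the fingers close. It gives the time, the measured TCP pose, the force and the opening at its end, in the units of the state.
- robot.get_obs(): the state, without advancing time (a new reading comes with each control period).
- cams.camera(name): name is "scene" or "top" or "wrist"; returns a dict with "pixels" (480x640x3 uint8, red, green, blue), "fx", "fy", "cx", "cy" (pixels), "eye" and "rotation" of the camera in the world. Camera axes: x right, y up, looking along -z (the intrinsics and any distortion apply to the point x, -y, -z); pixel columns grow to the right and rows downward; lengths in m; the calibration is good to about 2 mm. A picture is of the moment at which its call begins. There is no depth.
- robot.hand_in(): hands the job in, once; it reports no verdict.
The state is a dict: "time": time; "q": joint angles; "joint_velocities": joint speeds; "joint_torque": joint torques, N m; "position": TCP position; "tool_rot": TCP orientation; "ft_force": force on the tool from outside, world axes, zero at the start; "moment": the same for the moment, N m; "grip_width": finger opening in m.
Only numpy, scipy, OpenCV 4.12 (cv2) and the standard library are available. Lean on these libraries where they do the work, as an engineer would, in place of code of your own. Each camera call takes 0.05 s, during which the arm holds its last target. There are 200 camera calls.

## Working session

There is one attempt and no reset: what is moved stays moved. The work goes in short steps, Python scripts to look and compute and a tool call to move; the robot and the scene stay as the last step left them, time stands still between calls to the robot, and variables do not carry over. Pictures are saved under pics/ and viewed, about 8 in all and at most 12, crops included, and the job is handed in when it is done.

Besides the shell and the picture viewer there is one more tool, called after "Request:" in YAML: its name, and indented under it one key for each argument. carry_out: Moves the arm, as the interface text tells. Its arguments: {"type":"object","properties":{"steps":{"type":"array"},"squeeze":{"type":"number"}},"required":["steps"]}

```bash
mkdir -p pics; ls
cat > h.py <<'E'
import numpy as np, cv2
from rig import robot, cams
def snap(n,f):
    c=cams.camera(n); cv2.imwrite('pics/'+f,c['pixels'][:,:,::-1]); return c
def ray(c,u,v):
    d=np.array([(u-c['cx'])/c['fx'],-(v-c['cy'])/c['fy'],-1.0])
    return np.array(c['eye']),np.array(c['rotation'])@d
def atz(c,u,v,z):
    e,d=ray(c,u,v); return e+d*(z-e[2])/d[2]
def proj(c,p):
    q=np.array(c['rotation']).T@(np.array(p)-c['eye']); return c['cx']+c['fx']*q[0]/-q[2], c['cy']-c['fy']*q[1]/-q[2]
E
python3 - <<'E'
from h import *
for n in('top','scene'):
    c=snap(n,n+'0.png'); print(n,{k:v for k,v in c.items() if k!='pixels'})
o=robot.get_obs(); print(o, robot.tip_extent)
E
```

```text
pics
top {'fx': 517.0538709338408, 'fy': 517.0538709338408, 'cx': 316.365697633129, 'cy': 235.76308729055282, 'eye': array([0.37902401, 0.01464921, 1.55384208]), 'rotation': array([ 0.03209839, -0.04693706, -0.69694188,  0.71486966])}
scene {'fx': 472.13796557137937, 'fy': 472.13796557137937, 'cx': 325.45391592436476, 'cy': 234.02965836118116, 'eye': array([ 1.19317508, -0.48366269,  0.80469957]), 'rotation': array([0.36997359, 0.19227725, 0.4210515 , 0.80552134])}
{'time': 0.1, 'q': array([ 9.44477290e-01,  5.28407140e-01,  1.43379563e+00,  1.69697202e-05,
        1.18141876e+00, -1.78486051e-01]), 'joint_velocities': array([ 0.0017239 , -0.00345829, -0.00431151,  0.00131879,  0.00047582,
        0.0012586 ]), 'joint_torque': array([ 1.68549118e-04, -4.40984845e+01, -1.77150106e+01,  6.34881458e-02,
        5.34319365e-02, -7.08937114e-05]), 'position': array([0.27021716, 0.56286378, 0.24364178]), 'tool_rot': array([ 8.46468422e-01,  5.32437960e-01, -9.43876080e-04,  3.71819273e-04]), 'ft_force': array([-0.51427939, -0.09613045,  0.19428392]), 'moment': array([ 0.0264671 ,  0.04315792, -0.0242597 ]), 'grip_width': 0.08701287618988343} 0.022
```

View pics/top0.png

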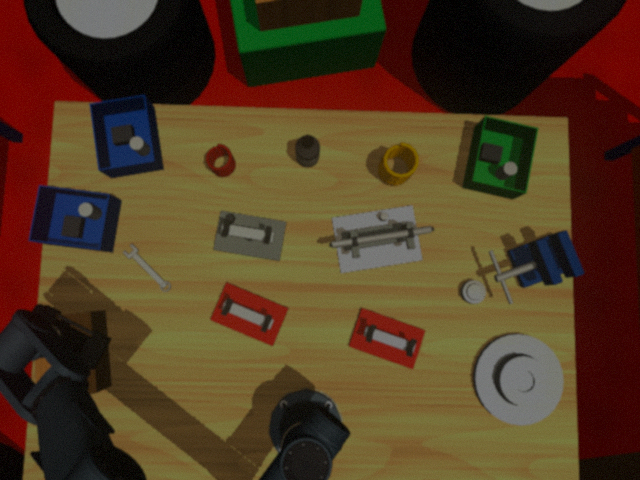

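View pics/scene0.png

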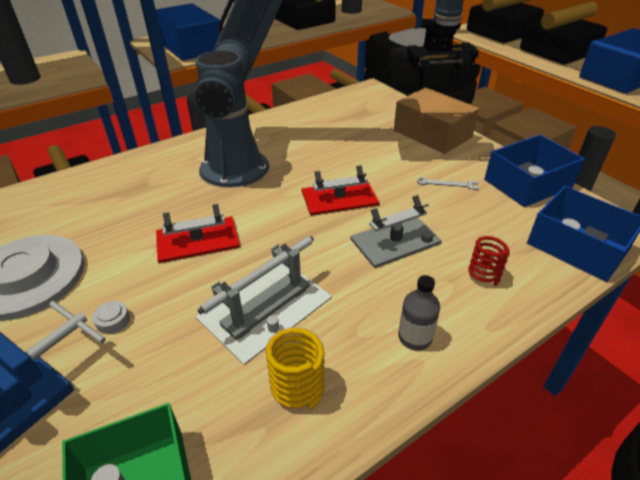

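Top view: the rod in the rack runs (331,244)–(433,229). The grey cradle is at (250,235) with the nut at (229,217). The red look-alikes are at (249,313) and (387,338). By the description I choose the rod on the white sheet and the grey cradle. I'll check both in one close crop.

```bash
sed -i "s/^def snap/from scipy.spatial.transform import Rotation as R\ndef snap/; s/; return c$/; c['rotation']=R.from_quat(c['rotation']).as_matrix(); return c/" h.py; sed -i "0,/def ray/b" h.py; cat h.py | head -8
python3 - <<'E'
from h import *
c=snap('top','top1.png')
im=cv2.convertScaleAbs(c['pixels'][:,:,::-1],alpha=1.7)
a=im[195:275,205:295]; b=im[195:280,325:440]
A=cv2.resize(a,None,fx=4,fy=4,interpolation=cv2.INTER_CUBIC);B=cv2.resize(b,None,fx=4,fy=4,interpolation=cv2.INTER_CUBIC)
out=np.zeros((340,360+460,3),np.uint8); out[:320,:360]=A; out[:,360:]=B
cv2.imwrite('pics/crop1.png',out[:,:800])
E
```

```text
import numpy as np, cv2
from rig import robot, cams
from scipy.spatial.transform import Rotation as R
def snap(n,f):
    c=cams.camera(n); cv2.imwrite('pics/'+f,c['pixels'][:,:,::-1]); c['rotation']=R.from_quat(c['rotation']).as_matrix(); return c
def ray(c,u,v):
    d=np.array([(u-c['cx'])/c['fx'],-(v-c['cy'])/c['fy'],-1.0])
    return np.array(c['eye']),np.array(c['rotation'])@d
```

View pics/crop1.png

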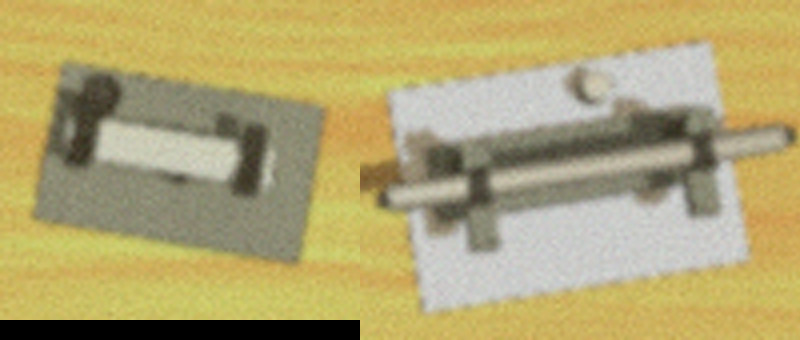

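The crop shows the rod with stub ends at about (331,245) and (434,229), its clips at (355,242) and (411,233), and the steps below them (front). The grey cradle's plate corners and both Vs are visible, with the nut on its upper-left corner.

```bash
cat > m.py <<'E'
from h import *
c=snap('top','t.png')
L=lambda x,y:(205+x/4-.4,195+y/4-.4)
Rr=lambda x,y:(325+(x-360)/4-.4,195+y/4-.4)
e=[atz(c,*Rr(*p),.106) for p in((382,200),(796,135))]; print('rod ends',e,'len',np.linalg.norm(e[0]-e[1]),'mid',(e[0]+e[1])/2, 'yaw',np.degrees(np.arctan2(-(e[0]-e[1])[0],(e[0]-e[1])[1])))
k=[atz(c,*Rr(*p),.110) for p in((480,187),(703,152))]; print('clips',k,np.linalg.norm(k[0]-k[1]),(k[0]+k[1])/2)
q=np.array([atz(c,*L(*p),.014) for p in((65,62),(327,105),(300,264),(35,218))]); print('plate',q,q.mean(0))
print([np.linalg.norm(q[i]-q[i-1]) for i in range(4)])
d=(q[0]+q[3]-q[1]-q[2]); print('yaw',np.degrees(np.arctan2(-d[0],d[1])))
for z in(.1,.13):
    v=[atz(c,*L(*p),z) for p in((82,125),(250,159))]; print(z,v,np.linalg.norm(v[0]-v[1]),(v[0]+v[1])/2)
print(R.from_quat(robot.get_obs()['tool_rot']).as_matrix().round(3))
E
python3 m.py
```

```text
rod ends [array([ 0.51802692, -0.05307306,  0.106     ]), array([ 0.57204462, -0.3459156 ,  0.106     ])] len 0.297782925221204 mid [ 0.54503577 -0.19949433  0.106     ] yaw 10.45129270554677
clips [array([ 0.52863001, -0.12161765,  0.11      ]), array([ 0.55762892, -0.27891392,  0.11      ])] 0.15994703099466692 [ 0.54312946 -0.20026578  0.11      ]
plate [[0.62222497 0.27292839 0.014     ]
 [0.59502739 0.07560075 0.014     ]
 [0.47508478 0.09200985 0.014     ]
 [0.5042831  0.28990914 0.014     ]] [0.54915506 0.18261203 0.014     ]
[np.float64(0.11915801355339911), np.float64(0.19919313747585246), np.float64(0.12105985299581908), np.float64(0.20004166748584845)]
yaw -8.120854011265308
0.1 [array([0.56399185, 0.24454009, 0.1       ]), array([0.54299941, 0.1253201 , 0.1       ])] 0.12105406802564282 [0.55349563 0.18493009 0.1       ]
0.13 [array([0.56017505, 0.23979629, 0.13      ]), array([0.53961578, 0.12303641, 0.13      ])] 0.11855611994225518 [0.54989541 0.18141635 0.13      ]
[[ 0.433  0.901 -0.001]
 [ 0.901 -0.433 -0.001]
 [-0.001 -0.    -1.   ]]
```

Sizes check: rod 298 mm, clips 160 mm apart, plate 120×199 mm. Rod middle is (0.545,-0.200) at yaw 10.4°; the cradle is at (0.549,0.183), yaw -8.1°. First I go above the a-end, at (0.524,-0.084).

Request:
carry_out:
  steps:
    - [[1.8, -4.6, 0], -5.4, 0]
    - [[1.8, -4.6, 0], -5.4, 0]
    - [[1.8, -4.6, 0], -5.4, 0]
    - [[1.8, -4.6, 0], -5.4, 0]
    - [[1.8, -4.6, 0], -5.4, 0]
    - [[1.8, -4.6, 0], -5.4, 0]
    - [[1.8, -4.6, 0], -5.4, 0]
    - [[1.8, -4.6, 0], -5.4, 0]
    - [[1.8, -4.6, 0], -5.4, 0]
    - [[1.8, -4.6, 0], -5.4, 0]
  squeeze: 30

```text
time: 1.2
position: [0.4491, 0.0995, 0.2434]
tool_rot: [0.997, 0.078, 0.003, -0.0]
ft_force: [0.2, 0.7, 0.5]
grip_width: 0.087
```

Request:
carry_out:
  steps:
    - [[1.8, -4.5, 0], 0.5, 0]
    - [[1.8, -4.5, 0], 0.5, 0]
    - [[1.8, -4.5, 0], 0.5, 0]
    - [[1.8, -4.5, -1], 0, 0]
    - [[0, 0, 0], 0, 0]

```text
time: 1.7
position: [0.525, -0.0923, 0.2343]
tool_rot: [0.996, 0.086, 0.006, 0.002]
ft_force: [-0.5, -0.2, -0.2]
grip_width: 0.0868
```

Run:
```python
from h import *
c=snap('wrist','w1.png'); o=robot.get_obs(); print(o['position'],o['tool_rot'],o['ft_force'],o['moment'])
M=c['rotation'];print(c['eye'],M[:,2])
m=np.array([.545,-.1995,.106]);y=np.array([-np.sin(.1824),np.cos(.1824),0])
for s in(.15,.142,.087,.073,-.073): print(s,proj(c,m+y*s))
```

```text
[ 0.52355954 -0.08972732  0.23449132] [9.96198787e-01 8.69561565e-02 5.14775161e-03 3.22128601e-04] [-0.1912655   0.9393507   0.14649803] [-0.05877363  0.06152317  0.01689951]
[ 0.50927567 -0.00795012  0.37394814] [-0.06395747  0.30262726  0.95096067]
0.15 (np.float64(323.7317908158588), np.float64(182.79091372102917))
0.142 (np.float64(323.88171859953684), np.float64(195.02322837369462))
0.087 (np.float64(324.8427913804273), np.float64(273.43527697178416))
0.073 (np.float64(325.06958326182024), np.float64(291.93878303191366))
-0.073 (np.float64(327.0881389112844), np.float64(456.6287907304776))
```

View pics/w1.png

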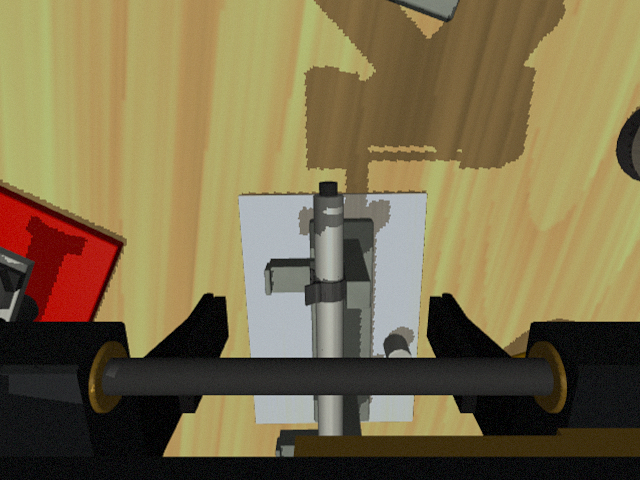

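The wrist view shows the rod end stub at (328,185) and clip a at (325,292), with the step to its left (front). That is within about 2 mm of my estimate. I go down with the jaws straddling the rod.

Request:
carry_out:
  steps:
    - [[0.1, 0.6, -4], 0.4, 0]
    - [[0, 0, -4], 0, 0]
    - [[0, 0, -3], 0, 0]
    - [[0, 0, -1], 0, 0]
    - [[0, 0, 0], 0, 0]

```text
time: 2.25
position: [0.5233, -0.0789, 0.1135]
tool_rot: [0.996, 0.092, 0.006, -0.0]
ft_force: [0.3, -0.5, 0.4]
grip_width: 0.087
```

Request:
carry_out:
  steps:
    - [[0.2, -0.3, -0.4], 0, 0]
    - [[0, 0, 0], 0, 1]
    - [[0, 0, 0], 0, 1]
    - [[0, 0, 0], 0, 1]
    - [[0, 0, 0], 0, 1]
    - [[0, 0, 0], 0, 1]
    - [[0, 0, 0], 0, 1]
    - [[0, 0, 0], 0, 1]
  squeeze: 20

```text
time: 3.05
position: [0.5287, -0.082, 0.1153]
tool_rot: [0.996, 0.092, 0.011, 0.002]
ft_force: [-0.4, 0.2, 0.6]
grip_width: 0.0389
```

Request:
carry_out:
  steps:
    - [[-0.3, 0, -0.5], 0, 1]
    - [[0, 0, 0], 0, 1]
    - [[0, 0, 0], 0, 1]
    - [[0, 0, 0], 0, 1]
    - [[0, 0, 0], 0, 1]

```text
time: 3.55
position: [0.5257, -0.0821, 0.11]
tool_rot: [0.996, 0.092, 0.012, 0.002]
ft_force: [-0.8, -0.3, 0.8]
grip_width: 0.0193
```

Gripped (19 mm) with hardly any side force. Now I pull end a forward, turning about clip b.

Request:
carry_out:
  steps:
    - [[-0.3, -0.06, 0], 0.9, 1]
    - [[-0.3, -0.06, 0], 0.9, 1]
    - [[-0.3, -0.06, 0], 0.9, 1]
  squeeze: 40

```text
time: 3.85
position: [0.5239, -0.0829, 0.1109]
tool_rot: [0.993, 0.113, 0.021, 0.002]
ft_force: [8.5, 5.7, -6.0]
grip_width: 0.0189
```

Request:
carry_out:
  steps:
    - [[-0.5, -0.06, -0.05], 0, 1]
    - [[-0.5, -0.06, -0.05], 0, 1]
    - [[-0.5, -0.06, -0.05], 0, 1]

```text
time: 4.15
position: [0.522, -0.0838, 0.1112]
tool_rot: [0.994, 0.107, 0.036, 0.003]
ft_force: [9.4, 6.3, -3.0]
grip_width: 0.0192
```

Request:
carry_out:
  steps:
    - [[-1.0, -0.1, 0], 0, 1]
    - [[-1.0, -0.15, 0], 0.5, 1]

```text
time: 4.35
position: [0.5097, -0.0871, 0.1121]
tool_rot: [0.993, 0.113, 0.044, 0.006]
ft_force: [2.8, 1.7, -3.1]
grip_width: 0.0189
```

Request:
carry_out:
  steps:
    - [[-0.6, -0.15, -0.05], 2, 1]
    - [[-0.5, -0.15, -0.05], 2, 1]
    - [[-0.4, -0.15, -0.05], 2, 1]
    - [[-0.3, 0, -0.1], 1, 1]

```text
time: 4.75
position: [0.4911, -0.0926, 0.1086]
tool_rot: [0.983, 0.18, 0.045, 0.004]
ft_force: [0.5, -4.1, -1.7]
grip_width: 0.019
```

Run:
```python
from h import *
c=snap('wrist','w2.png');o=robot.get_obs(); print(o['position'],o['tool_rot'],o['ft_force'],o['moment'])
```

```text
[ 0.49087384 -0.0926209   0.10860057] [0.98266585 0.17983465 0.0448097  0.004406  ] [ 1.2184592  -3.32945918 -1.49159226] [-0.52052869 -0.05489115 -0.20758238]
```

View pics/w2.png

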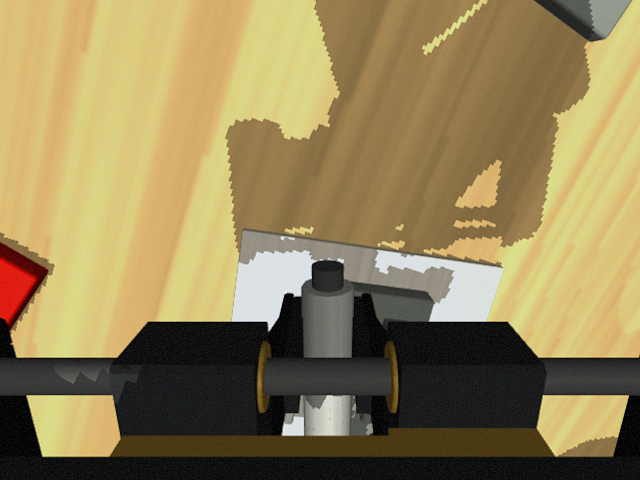

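The wrist view shows the rod end still held at (328,275), swung off its clip. The hand has moved 36 mm, so about 29 mm at the clip, which is over the step. I lower it slightly, release and rise.

Request:
carry_out:
  steps:
    - [[0.1, 0, -0.15], 0, 1]
    - [[0, 0, -0.1], 0, 1]
    - [[0, 0, 0], 0, 0.75]
    - [[0, 0, 0], 0, 0.6]
    - [[0, 0, 0], 0, 0.4]
    - [[0, 0, 0], 0, 0.2]

```text
time: 5.4
position: [0.49, -0.0916, 0.1086]
tool_rot: [0.983, 0.179, 0.044, 0.003]
ft_force: [0.6, 0.2, 0.3]
grip_width: 0.0386
```

Request:
carry_out:
  steps:
    - [[0, 0, 0.5], 0, 0]
    - [[0, 0, 4], 0, 0]
    - [[0, 0, 4], 0, 0]
    - [[1.5, -4.4, 2], 0, 0]
    - [[1.5, -4.4, 0], 0, 0]
    - [[1.5, -4.4, 0], 0, 0]
    - [[1.5, -4.4, 0], 0, 0]
    - [[1.5, -3, 0], 0, 0]
    - [[0, 0, 0], 0, 0]

```text
time: 6.3
position: [0.5635, -0.3025, 0.2195]
tool_rot: [0.982, 0.182, 0.041, 0.003]
ft_force: [0.6, 0.5, -0.4]
grip_width: 0.0867
```

Run:
```python
from h import *
o=robot.get_obs(); print(o['position'],o['tool_rot'],o['ft_force'])
c=snap('wrist','w3.png')
b=np.array([.560,-.2782,.106])
for a in (20,):
  y=np.array([-np.sin(np.radians(a)),np.cos(np.radians(a)),0])
  for s in(.230,.1624,0,-.062,-.07): print(s,proj(c,b+y*s))
t=snap('top','t3.png')
im=np.zeros((480+340,640,3),np.uint8)
im[:480]=c['pixels'][:,:,::-1]; B=cv2.resize(cv2.convertScaleAbs(t['pixels'][:,:,::-1],alpha=1.7)[195:280,325:440],(460,340),interpolation=cv2.INTER_CUBIC); im[480:,:460]=B
cv2.imwrite('pics/m3.png',cv2.resize(im,None,fx=.73,fy=.73,interpolation=cv2.INTER_AREA))
```

```text
[ 0.56354792 -0.3025103   0.21950996] [0.98246726 0.18188964 0.04082541 0.00274418] [ 0.61781296  0.54900385 -0.35485387]
0.23 (np.float64(326.6766077294975), np.float64(-292.9385591598485))
0.1624 (np.float64(324.3630197665026), np.float64(-107.19384630974824))
0 (np.float64(320.39999756281117), np.float64(210.97448487849041))
-0.062 (np.float64(319.28022635994785), np.float64(300.87449467298677))
-0.07 (np.float64(319.14734580821903), np.float64(311.54271231545516))
```

View pics/m3.png

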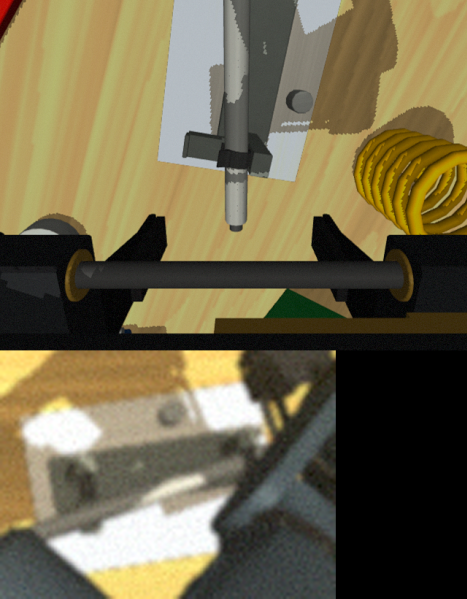

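The wrist part shows end b at (323,312) in full pixels and clip b at (322,215), both within 2 mm of prediction. The top part shows end a resting in front of its post and the rack still in place. I go down onto end b.

Request:
carry_out:
  steps:
    - [[1.1, -1.1, -3], 0, 0]
    - [[0, 0, -4], 0, 0]
    - [[0, 0, -3], 0, 0]
    - [[0, 0, -1], 0, 0.3]
    - [[0, 0, 0], 0, 0.5]
  squeeze: 20

```text
time: 6.9
position: [0.5698, -0.3004, 0.1076]
tool_rot: [0.982, 0.186, 0.038, -0.003]
ft_force: [-0.2, 0.4, -0.5]
grip_width: 0.0778
```

Request:
carry_out:
  steps:
    - [[0.4, -1.2, 0.1], 0, 0.5]
    - [[0, -0.1, 0], 0, 0.6]
    - [[0, 0, 0], 0, 1]
    - [[0, 0, 0], 0, 1]
    - [[0, 0, 0], 0, 1]
    - [[0, 0, 0], 0, 1]
    - [[0, 0, 0], 0, 1]
    - [[0, 0, 0], 0, 1]

```text
time: 7.7
position: [0.5749, -0.3161, 0.1155]
tool_rot: [0.982, 0.187, 0.039, 0.001]
ft_force: [-3.3, -2.0, -0.1]
grip_width: 0.0198
```

Gripped. I pull end b with a firm grip, keeping the yaw at first so end a isn't pushed back.

Request:
carry_out:
  steps:
    - [[0, 0, 0], 0, 1]
    - [[-0.8, -0.15, -0.1], 0, 1]
    - [[-1.0, -0.18, -0.1], 0, 1]
    - [[-1.0, -0.18, -0.1], 0, 1]
  squeeze: 58

```text
time: 8.1
position: [0.5589, -0.3216, 0.1153]
tool_rot: [0.982, 0.179, 0.054, 0.005]
ft_force: [4.3, 0.5, -1.0]
grip_width: 0.0189
```

Request:
carry_out:
  steps:
    - [[-0.5, 0, 0], -2.5, 1]
    - [[-0.5, 0, 0], -2.5, 1]
    - [[-0.5, 0, 0], -2.5, 1]
    - [[-0.3, 0, 0], -2.5, 1]
    - [[0, 0, 0], 0, 1]

```text
time: 8.6
position: [0.5412, -0.3228, 0.115]
tool_rot: [0.994, 0.089, 0.055, 0.012]
ft_force: [-0.5, -1.9, -1.3]
grip_width: 0.0187
```

Run:
```python
from h import *
o=robot.get_obs(); print(o['position'],o['tool_rot'],o['ft_force'],o['moment'])
c=snap('wrist','w4.png')
s=snap('scene','s4.png')
im=np.zeros((900,640,3),np.uint8)
im[:420]=c['pixels'][:420,:,::-1]; im[420:]=cv2.resize(cv2.convertScaleAbs(s['pixels'][:,:,::-1],alpha=1.3)[210:370,180:393],(640,480),interpolation=cv2.INTER_CUBIC)
cv2.imwrite('pics/m4.png',cv2.resize(im,None,fx=.66,fy=.66,interpolation=cv2.INTER_AREA))
```

```text
[ 0.54119797 -0.32275648  0.11495192] [0.99444418 0.08926226 0.05453839 0.01177264] [-0.49045919 -1.89753298 -1.27211054] [-0.08727469  0.18996018  0.05117469]
```

View pics/m4.png

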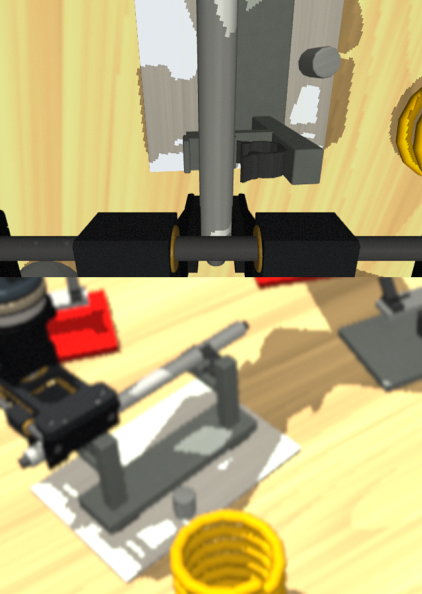

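The picture shows end b out of clip b and above its step, with the rack in place. I lower it until it touches and release.

Request:
carry_out:
  steps:
    - [[0, 0, -0.2], 0, 1]
    - [[0, 0, -0.1], 0, 1]
    - [[0, 0, -0.1], 0, 1]

```text
time: 9.0
position: [0.5419, -0.3227, 0.1137]
tool_rot: [0.994, 0.091, 0.055, 0.012]
ft_force: [-3.2, -0.3, 6.1]
grip_width: 0.0187
```

Request:
carry_out:
  steps:
    - [[0, 0, 0], 0, 0.75]
    - [[0, 0, 0], 0, 0.6]
    - [[0, 0, 0], 0, 0.4]
    - [[0, 0, 0.5], 0, 0.2]
    - [[0, 0, 4], 0, 0]
    - [[0, 0, 4], 0, 0]
    - [[0, 0, 3], 0, 0]
    - [[0, 0, 3], 0, 0]
    - [[0, -1, 0], 0, 0]

```text
time: 9.9
position: [0.5436, -0.3309, 0.2642]
tool_rot: [0.994, 0.091, 0.056, 0.011]
ft_force: [-0.1, -1.1, 0.2]
grip_width: 0.0776
```

Run:
```python
from h import *
o=robot.get_obs(); print(o['position'],o['tool_rot'],o['ft_force'],o['moment'])
c=snap('wrist','w5.png')
m=np.array([.5195,-.2042,.1045]);y=np.array([-np.sin(.1824),np.cos(.1824),0])
for s in(.15,.08,0,-.08,-.142,-.15): print(s,proj(c,m+y*s))
```

```text
[ 0.54362787 -0.33093005  0.26421586] [0.99416385 0.09128832 0.05642439 0.01099881] [-0.10214583 -1.12653234  0.17051787] [-0.07279616  0.01376873  0.0101035 ]
0.15 (np.float64(291.99745317778866), np.float64(-291.7768101674335))
0.08 (np.float64(295.2050774759311), np.float64(-124.00494210872446))
0 (np.float64(298.17555313353233), np.float64(31.36308225350635))
-0.08 (np.float64(300.600210522273), np.float64(158.1825790838978))
-0.142 (np.float64(302.193250842879), np.float64(241.50510243418887))
-0.15 (np.float64(302.3835095982535), np.float64(251.4564133848483))
```

View pics/w5.png

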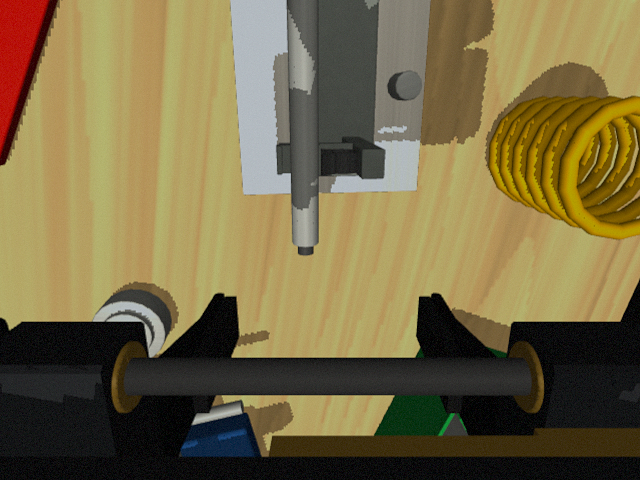

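The wrist view shows the rod on both steps, the b stub ending at (306,254) against a predicted (302,251), so it shifted about 2–3 mm to -y and +x. The rod middle is now about (0.522,-0.206). I go there and grasp.

Request:
carry_out:
  steps:
    - [[-0.7, 4.2, -2], 0, 0]
    - [[-0.7, 4.2, -2], 0, 0]
    - [[-0.7, 4.0, -2], 0, 0]
    - [[0, 0, -4], 0, 0]
    - [[0, 0, -4], 0, 0]
    - [[0, 0, 0], 0, 0]
  squeeze: 20

```text
time: 10.55
position: [0.5173, -0.2052, 0.1145]
tool_rot: [0.995, 0.089, 0.053, 0.01]
ft_force: [-0.5, 0.0, -0.5]
grip_width: 0.0872
```

Request:
carry_out:
  steps:
    - [[0.4, -0.1, -0.6], 0, 0.4]
    - [[0, 0, 0], 0, 0.6]
    - [[0, 0, 0], 0, 0.75]
    - [[0, 0, 0], 0, 1]
    - [[0, 0, 0], 0, 1]
    - [[0, 0, 0], 0, 1]
    - [[0, 0, 0], 0, 1]
    - [[0, 0, 0], 0, 1]

```text
time: 11.35
position: [0.5252, -0.2102, 0.1137]
tool_rot: [0.994, 0.088, 0.058, 0.014]
ft_force: [-0.2, -0.7, 0.1]
grip_width: 0.0309
```

Request:
carry_out:
  steps:
    - [[-0.3, 0.4, -0.6], 0, 0.8]
    - [[0, 0, 0], 0, 1]
    - [[0, 0, 0], 0, 1]
    - [[0, 0, 0], 0, 1]

```text
time: 11.75
position: [0.5218, -0.2058, 0.1071]
tool_rot: [0.994, 0.088, 0.058, 0.014]
ft_force: [-0.6, 0.5, 2.8]
grip_width: 0.0193
```

Request:
carry_out:
  steps:
    - [[0, 0, 0], 0, 1]
    - [[0, 0, 0.5], 0, 1]
    - [[0, 0, 1.5], 0, 1]
    - [[0, 0, 3], 0, 1]
    - [[-0.5, 0, 3], 0, 1]
    - [[0, 0, 3], 0, 1]
    - [[0, 0, 0], 0, 1]
  squeeze: 50

```text
time: 12.45
position: [0.5107, -0.2018, 0.2154]
tool_rot: [0.995, 0.088, 0.05, 0.008]
ft_force: [2.1, -0.9, -4.5]
grip_width: 0.0186
```

Run:
```python
from h import *
o=robot.get_obs(); print(o['position'],o['tool_rot'],o['ft_force'],o['moment'])
c=snap('wrist','w6.png'); T=R.from_quat(o['tool_rot']).as_matrix(); p=o['position']
g=p+T[:,2]*.003; y=-T[:,1]; print(y)
y=y-0*y
for s in(.13,.142,.15,.16): print(s,proj(c,g+y*s))
```

```text
[ 0.51072907 -0.20176656  0.2154055 ] [0.99486003 0.08758497 0.05018379 0.00799863] [ 2.10116658 -0.87054144 -4.52294647] [-0.14852145  0.074747   -0.00633526]
[-0.17346677  0.98452979 -0.02470573]
0.13 (np.float64(325.1666142042987), np.float64(-47.93184707686996))
0.142 (np.float64(325.088656084965), np.float64(-96.96501525656802))
0.15 (np.float64(325.0339565210534), np.float64(-131.3692946255048))
0.16 (np.float64(324.96226559225585), np.float64(-176.46060004349394))
```

View pics/w6.png

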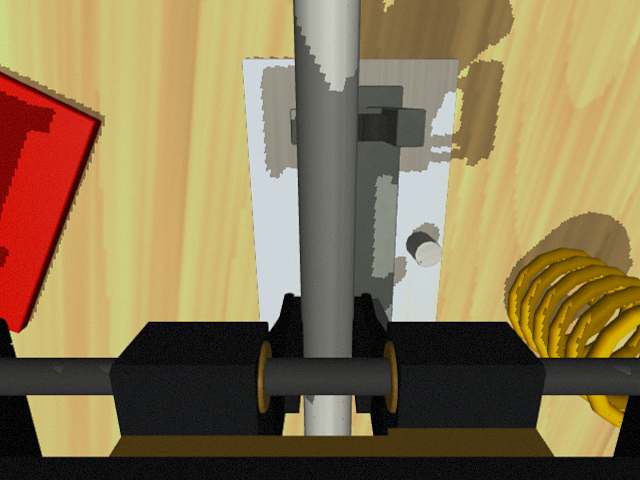

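The wrist view shows the rod held level along the tool, with weight about 4.5 N, and the rack, sheet and socket undisturbed. Now I carry it above the cradle.

Request:
carry_out:
  steps:
    - [[0.3, 2, 0], -1, 1]
    - [[0.3, 3, 0], -2, 1]
    - [[0.4, 3.5, 0], -2, 1]
    - [[0.4, 3.5, 0], -2, 1]
    - [[0.4, 3.5, 0], -2, 1]
    - [[0.4, 3.5, 0], -2, 1]
    - [[0.4, 3.5, 0], -2, 1]
    - [[0.4, 3.5, 0], -2, 1]
    - [[0.3, 3.5, 0], -2, 1]
    - [[0.3, 2, 0], -1, 1]

```text
time: 13.5
position: [0.5293, 0.1255, 0.19]
tool_rot: [0.996, -0.08, 0.025, 0.009]
ft_force: [0.9, -1.1, -4.9]
grip_width: 0.0191
```

Request:
carry_out:
  steps:
    - [[0.6, 2.0, 0.5], 0.5, 1]
    - [[0.6, 2, 0.5], 0.5, 1]
    - [[0.6, 1.5, 0], 0, 1]
    - [[0, 0, 0], 0, 1]

```text
time: 13.9
position: [0.5408, 0.186, 0.1897]
tool_rot: [0.997, -0.069, 0.015, 0.01]
ft_force: [0.4, -0.3, -5.9]
grip_width: 0.0183
```

Run:
```python
from h import *
o=robot.get_obs(); print(o['position'],o['tool_rot'],o['ft_force'],o['moment'])
t=snap('top','t7.png'); s=snap('scene','s7.png'); T=R.from_quat(o['tool_rot']).as_matrix(); p=o['position']
g=p+T[:,2]*.003; y=-T[:,1]; print(y)
for k in(-.15,-.142,0,.142,.15): print(k,proj(s,g+y*k),proj(t,g+y*k))
S=cv2.convertScaleAbs(s['pixels'][:,:,::-1],alpha=1.5)[140:280,330:470]
Tt=cv2.convertScaleAbs(t['pixels'][:,:,::-1],alpha=1.7)[185:285,200:300]
cv2.imwrite('pics/m7.png',np.hstack([cv2.resize(S,(400,400),interpolation=3),cv2.resize(Tt,(400,400),interpolation=3)]))
```

```text
[0.54077984 0.1859935  0.18971387] [ 0.99748106 -0.06871063  0.01472938  0.0096654 ] [ 0.38882562 -0.28777204 -5.89230485] [-0.04953799  0.08808639  0.03885609]
[ 0.13735985  0.99037086 -0.01725797]
-0.15 (np.float64(344.3721409883282), np.float64(194.32967997422728)) (np.float64(297.5765420342904), np.float64(239.90618530327873))
-0.142 (np.float64(347.53094621816757), np.float64(193.4238927363633)) (np.float64(294.60077760825806), np.float64(239.42088545575126))
0 (np.float64(400.87669157694756), np.float64(178.12700298707674)) (np.float64(241.85692929929849), np.float64(230.81920270209332))
0.142 (np.float64(449.5328006700435), np.float64(164.17486619677413)) (np.float64(189.25651582520084), np.float64(222.24091188863054))
0.15 (np.float64(452.1470269143877), np.float64(163.42523695510783)) (np.float64(186.2973683634304), np.float64(221.75832200367677))
```

View pics/m7.png

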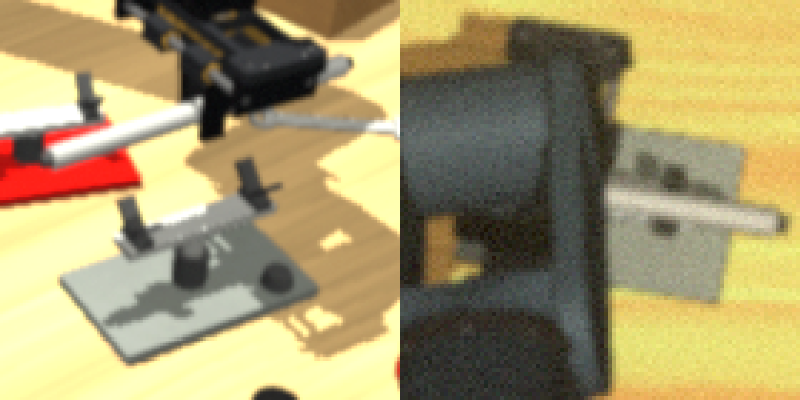

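The crops show the rod ends at (345,195) and (453,162) in the scene view against predicted (344,194) and (452,163), so the grasp is centred to about 2 mm. Before feeling downward, I estimate where the Vs and the bar lie, to see whether the fingertips clear the bar.

Run:
```python
from h import *
s=snap('scene','s8.png'); a=np.radians(-8.1)
X=np.array([np.cos(a),np.sin(a),0]);Y=np.array([-np.sin(a),np.cos(a),0]);C=np.array([.549,.183,0])
f=lambda x,y,z:tuple(((np.array(proj(s,C+X*x+Y*y+[0,0,z]))-[330,140])*2.857).round().astype(int).tolist())
for z in(.08,.09,.1,.11,.12,.13): print(z,'b tips',f(-.026,-.06,z),f(.026,-.06,z),'a tips',f(-.026,.06,z),f(.026,.06,z),'bar',f(-.015,-.075,z),f(.015,-.075,z),f(.015,.075,z))
print(f(-.06,-.1,.014),f(.06,-.1,.014),f(.06,.1,.014))
im=cv2.convertScaleAbs(s['pixels'][:,:,::-1],alpha=1.5)[190:250,365:435]
cv2.imwrite('pics/v8.png',cv2.resize(im,(700,600),interpolation=cv2.INTER_CUBIC))
```

```text
0.08 b tips (118, 220) (150, 255) a tips (234, 183) (268, 215) bar (109, 233) (128, 253) (275, 203)
0.09 b tips (118, 211) (151, 246) a tips (235, 174) (270, 206) bar (110, 223) (128, 244) (276, 194)
0.1 b tips (119, 202) (152, 237) a tips (236, 165) (271, 197) bar (111, 214) (129, 234) (278, 185)
0.11 b tips (120, 193) (153, 227) a tips (238, 155) (273, 187) bar (111, 205) (130, 225) (280, 176)
0.12 b tips (121, 183) (154, 218) a tips (239, 146) (275, 178) bar (112, 195) (131, 215) (281, 166)
0.13 b tips (122, 174) (155, 208) a tips (241, 137) (276, 169) bar (113, 186) (132, 206) (283, 157)
(55, 269) (124, 353) (318, 282)
```

View pics/v8.png

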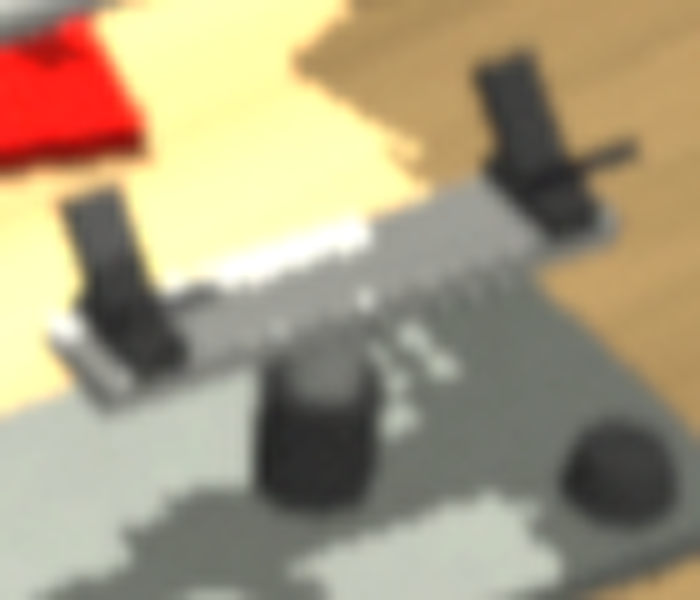

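The bar top comes out about 19 mm below the expected rod axis, and my fingertips reach 18.6 mm below it, so contact by tips or rod will be nearly simultaneous. The axis should be near z≈0.10. I approach above it and then feel downward.

Request:
carry_out:
  steps:
    - [[0.5, -0.3, -1], 0, 1]
    - [[0.3, -0.2, -1], 0, 1]
    - [[0, 0, -1], 0, 1]
    - [[0, 0, -1], 0, 1]
    - [[0, 0, -0.5], 0, 1]
    - [[0, 0, 0], 0, 1]

```text
time: 14.65
position: [0.5475, 0.1742, 0.1396]
tool_rot: [0.997, -0.072, 0.012, 0.011]
ft_force: [-0.8, -0.1, -4.6]
grip_width: 0.0189
```

Request:
carry_out:
  steps:
    - [[0.1, 0.7, -0.4], 0, 1]
    - [[0, 0, -0.4], 0, 1]
    - [[0, 0, -0.4], 0, 1]
    - [[0, 0, -0.3], 0, 1]
    - [[0, 0, -0.3], 0, 1]
    - [[0, 0, -0.3], 0, 1]

```text
time: 15.25
position: [0.5496, 0.1827, 0.1182]
tool_rot: [0.997, -0.072, 0.014, 0.011]
ft_force: [0.2, -0.2, -4.1]
grip_width: 0.0187
```

Request:
carry_out:
  steps:
    - [[0, -0.1, -0.3], 0, 1]
    - [[0, 0, -0.3], 0, 1]
    - [[0, 0, -0.3], 0, 1]

```text
time: 15.55
position: [0.5514, 0.1815, 0.1095]
tool_rot: [0.997, -0.071, 0.016, 0.011]
ft_force: [1.9, -1.6, 3.6]
grip_width: 0.019
```

Contact: the vertical force went from -4.5 to +3.6 N at TCP z 0.1095. I press a hair more and read the moments.

Request:
carry_out:
  steps:
    - [[0, 0, -0.15], 0, 1]
    - [[0, 0, -0.1], 0, 1]

```text
time: 15.75
position: [0.5517, 0.1815, 0.1093]
tool_rot: [0.997, -0.072, 0.016, 0.011]
ft_force: [-2.7, -0.2, 4.5]
grip_width: 0.0185
```

Run:
```python
from h import *
o=robot.get_obs(); print(o['position'],o['tool_rot'],o['ft_force'],o['moment'])
w=snap('wrist','w9.png')
s=snap('scene','s9.png')
im=cv2.convertScaleAbs(s['pixels'][:,:,::-1],alpha=1.5)[175:245,340:460]
a=cv2.resize(im,(600,350),interpolation=cv2.INTER_CUBIC)
b=cv2.resize(w['pixels'][200:440,120:520,::-1],(400,240))
out=np.zeros((590,600,3),np.uint8); out[:350]=a; out[350:,:400]=b
cv2.imwrite('pics/m9.png',out)
```

```text
[0.55171166 0.18150663 0.10929466] [ 0.9972437  -0.07156476  0.01639816  0.01070418] [-2.6703377  -0.15471469  4.51500398] [-0.22845087  0.44484393  0.00632793]
```

View pics/m9.png

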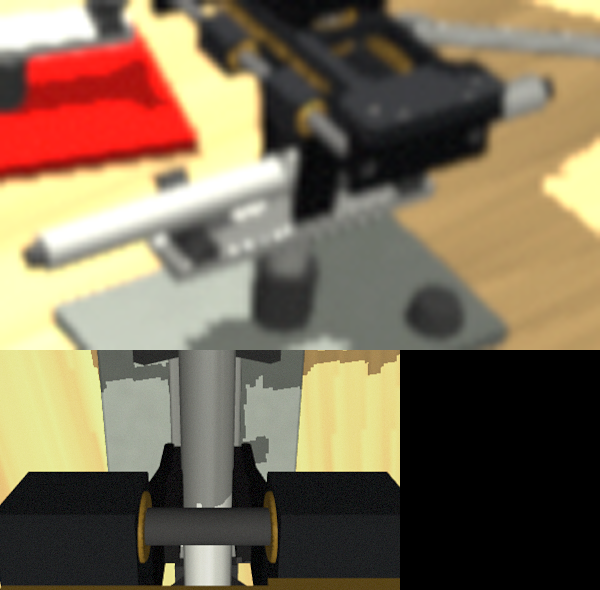

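The picture shows the rod lying over both V-rests, the b-side far arm just above it at (172,180). The side force of -2.7 N in x suggests it touches the +x flank. I ease it toward -x and feel downward again.

Request:
carry_out:
  steps:
    - [[-0.2, 0, -0.1], 0, 1]
    - [[-0.15, 0, -0.15], 0, 1]

```text
time: 16.05
position: [0.5516, 0.1815, 0.1092]
tool_rot: [0.997, -0.071, 0.021, 0.01]
ft_force: [-1.6, -0.6, 11.0]
grip_width: 0.0191
```

Request:
carry_out:
  steps:
    - [[0, 0, 0.1], 0, 1]
    - [[-0.3, 0, 0], 0, 1]

```text
time: 16.25
position: [0.5506, 0.1816, 0.1103]
tool_rot: [0.997, -0.071, 0.023, 0.01]
ft_force: [6.0, 0.3, -2.9]
grip_width: 0.0187
```

With light load, 6 N of side force after only 1 mm of sideways motion means the rod is captive in the Vs, not resting on the fingertips. I re-seat it and release slowly.

Request:
carry_out:
  steps:
    - [[0.15, 0, -0.15], 0, 1]
    - [[0, 0, -0.1], 0, 1]
    - [[0, 0, 0], 0, 1]
  squeeze: 20

```text
time: 16.55
position: [0.5516, 0.1816, 0.1094]
tool_rot: [0.997, -0.071, 0.023, 0.01]
ft_force: [1.3, -1.3, -3.6]
grip_width: 0.0194
```

Request:
carry_out:
  steps:
    - [[0, 0, -0.15], 0, 1]
    - [[0, 0, -0.1], 0, 1]
  squeeze: 8

```text
time: 16.75
position: [0.5517, 0.1817, 0.1088]
tool_rot: [0.997, -0.071, 0.023, 0.01]
ft_force: [-1.9, -0.1, 8.7]
grip_width: 0.0199
```

Request:
carry_out:
  steps:
    - [[0, 0, 0], 0, 0.74]
    - [[0, 0, 0], 0, 0.7]
    - [[0, 0, 0], 0, 0.6]
    - [[0, 0, 0.1], 0, 0.5]
    - [[0, 0, 0.1], 0, 0.5]
    - [[0, 0, 0.5], 0, 0.5]

```text
time: 17.35
position: [0.5488, 0.1818, 0.1137]
tool_rot: [0.997, -0.072, 0.019, 0.01]
ft_force: [-0.1, -0.7, -1.0]
grip_width: 0.0426
```

Request:
carry_out:
  steps:
    - [[0, 0, 1], 0, 0.5]
    - [[0, 0, 2], 0, 0.5]
    - [[0, 0, 4], 0, 0.5]
    - [[0, 0, 4], 0, 0.5]
    - [[-4, -2, 3], 0, 0.5]
    - [[-4, -2, 2], 0, 0.5]
    - [[-4, -2, 0], 0, 0.5]
    - [[-4, -2, 0], 0, 0.5]
    - [[0, 0, 0], 0, 0.5]

```text
time: 18.25
position: [0.3879, 0.102, 0.2828]
tool_rot: [0.997, -0.071, 0.024, 0.01]
ft_force: [-0.6, 0.5, -0.3]
grip_width: 0.0437
```

Run:
```python
from h import *
o=robot.get_obs(); print(o['position'],o['ft_force'])
t=snap('top','t10.png'); s=snap('scene','s10.png')
a=np.radians(-8.1);X=np.array([np.cos(a),np.sin(a),0]);Y=np.array([-np.sin(a),np.cos(a),0]);C=np.array([.549,.183,.1062])
for k in(-.15,.15): print(k,proj(s,C+Y*k),proj(t,C+Y*k))
S=cv2.convertScaleAbs(s['pixels'][:,:,::-1],alpha=1.5)[160:265,335:475]
T=cv2.convertScaleAbs(t['pixels'][:,:,::-1],alpha=1.7)[185:270,195:315]
S=cv2.resize(S,(400,300),interpolation=3);T=cv2.resize(T,(400,283),interpolation=3)
F=cv2.resize(s['pixels'][:,:,::-1],(400,300)); W=cv2.resize(t['pixels'][:,:,::-1],(400,300))
out=np.zeros((600,800,3),np.uint8);out[:300,:400]=S;out[:283,400:]=T;out[300:,:400]=F;out[300:,400:]=W
cv2.imwrite('pics/m10.png',out)
```

```text
[0.3879061 0.1020238 0.2827951] [-0.60902268  0.48404338 -0.32690014]
-0.15 (np.float64(344.3304308655013), np.float64(225.48697781252014)) (np.float64(299.0816645689518), np.float64(240.2984367774476))
0.15 (np.float64(448.4063334162075), np.float64(191.60559395118588)) (np.float64(193.83230264567607), np.float64(222.5652086796124))
```

The picture limit is reached, so the final checks are numeric: brightness across and along the expected rod line, and registration of the rack, cradle and other things against the first pictures.

Run:
```python
from h import *
from scipy.ndimage import map_coordinates as mc
t=snap('top','t11.png'); s=snap('scene','s11.png')
a=np.radians(-8.1);X=np.array([np.cos(a),np.sin(a),0]);Y=np.array([-np.sin(a),np.cos(a),0]);C=np.array([.549,.183,.1062])
def smp(c,pts):
    uv=np.array([proj(c,p) for p in pts]); g=c['pixels'].astype(float)
    sat=g.max(2)-g.min(2)   # grey rod -> low; wood -> high
    return mc(sat,[uv[:,1],uv[:,0]],order=1).round().astype(int)
for n,c in(('top',t),('scene',s)):
    for e in(1,-1):
        k=np.arange(.13,.172,.003); print(n,'end',e,list(zip((k*1000).round().astype(int).tolist(),smp(c,[C+Y*e*q for q in k]).tolist())))
        k=np.arange(-.024,.025,.004); print(n,'across at',e*.11,list(zip((k*1000).round().astype(int).tolist(),smp(c,[C+Y*e*.11+X*q for q in k]).tolist())))
for n,x in(('top','t11'),('scene','s11')):
    A=cv2.imread(f'pics/{n}0.png',0);B=cv2.imread(f'pics/{x}.png',0)
    boxes={'top':{'rack':(330,205,90,70),'cradle plate':(205,205,90,65),'redR':(345,300,85,75),'spring':(375,140,50,50),'wrench':(120,240,60,55)},
      'scene':{'rack sheet':(195,270,140,85),'cradle':(350,220,95,50),'socket':(258,308,26,26),'spring':(262,325,70,85),'oil':(398,275,45,75),'redR':(150,205,95,60),'bearing/vise':(60,295,75,45)}}[n]
    for m,(u,v,w,h) in boxes.items():
        # template match
        r=cv2.matchTemplate(B[v-8:v+h+8,u-8:u+w+8],A[v:v+h,u:u+w],cv2.TM_CCOEFF_NORMED); _,mx,_,loc=cv2.minMaxLoc(r); print(n,m,round(mx,2),(loc[0]-8,loc[1]-8))
```

```text
top end 1 [(130, 20), (133, 18), (136, 17), (139, 17), (142, 15), (145, 14), (148, 17), (151, 30), (154, 48), (157, 62), (160, 70), (163, 72), (166, 73), (169, 74)]
top across at 0.11 [(-24, 72), (-20, 75), (-16, 72), (-12, 62), (-8, 33), (-4, 20), (0, 20), (4, 18), (8, 21), (12, 41), (16, 61), (20, 70), (24, 69)]
top end -1 [(130, 16), (133, 18), (136, 18), (139, 16), (142, 17), (145, 20), (148, 37), (151, 56), (154, 66), (157, 69), (160, 68), (163, 68), (166, 70), (169, 71)]
top across at -0.11 [(-24, 58), (-20, 62), (-16, 65), (-12, 55), (-8, 28), (-4, 17), (0, 17), (4, 18), (8, 22), (12, 45), (16, 69), (20, 75), (24, 76)]
scene end 1 [(130, 9), (133, 9), (136, 8), (139, 9), (142, 9), (145, 8), (148, 9), (151, 17), (154, 43), (157, 71), (160, 85), (163, 87), (166, 87), (169, 88)]
scene across at 0.11 [(-24, 91), (-20, 93), (-16, 83), (-12, 53), (-8, 19), (-4, 9), (0, 8), (4, 8), (8, 7), (12, 18), (16, 54), (20, 84), (24, 93)]
scene end -1 [(130, 8), (133, 8), (136, 7), (139, 5), (142, 3), (145, 5), (148, 18), (151, 53), (154, 80), (157, 87), (160, 88), (163, 87), (166, 88), (169, 88)]
scene across at -0.11 [(-24, 90), (-20, 91), (-16, 87), (-12, 57), (-8, 23), (-4, 10), (0, 9), (4, 7), (8, 6), (12, 15), (16, 45), (20, 72), (24, 83)]
top rack 0.87 (0, 0)
top cradle plate 0.41 (0, 0)
top redR 0.99 (0, 0)
top spring 0.99 (0, 0)
top wrench 0.85 (0, 0)
scene rack sheet 0.91 (0, 0)
scene cradle 0.91 (0, 0)
scene socket 0.97 (0, 0)
scene spring 1.0 (0, 0)
scene oil 1.0 (0, 0)
scene redR 1.0 (0, 0)
scene bearing/vise 1.0 (0, 0)
```

Both views put the rod ends at +153 and -148.5 mm, so it is about 2 mm off centre, which is within measuring error. The offset across the axis is the same at both ends, so the rod is level and in both Vs. Nothing else has moved. Handing in.

```bash
python3 -c "
from rig import robot
print(robot.hand_in(), robot.get_obs()['time'])"
```

```text
the job is handed in; nothing more can be done
the job is handed in; nothing more can be done
```

The rod is lying in both V-rests of the grey cradle, and I handed the job in at about 18.5 s of the 64 s allowed. I pulled end a out of its clip, then end b. I regripped the rod at its middle and lowered it until it touched, then released it while seated. The rod's axis is about 92 mm above `cradle_top`.

**Seating:** before release the rod met firm resistance sideways and downward, which fits it sitting in the Vs. I judged this from the force readings, not from a close picture.

**Position:** in the top and scene images the ends lie +153 and -148.5 mm from the cradle's centre. That puts the rod about 2 mm off centre along its length, roughly the calibration error. The sideways offset of about 2 mm is the same at both ends, so it looks level.

**Everything else:** the rack, socket, yellow spring, oil bottle, wrench, one red look-alike and the area beside the bearing all matched their starting pictures with no shift.

**Checks that were weak or missing:**
- The cradle plate matched weakly in the top view (0.41), because the rod now lies over it. The scene view gave 0.91, with no shift.
- The nut, bearing, short red spring and second red look-alike were not checked individually.
- The 12-picture limit was used up, so the last check was numeric and not by eye.

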